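# Cap the dye canisters by trial fit

## Task

Two of the three dye canisters in the rack are finished for the day: find by trial which canister each loose black cap fits, and push each cap fully home, upright, on the neck that takes it. The third canister stays open. Leave the printing block, the bowl and the brush where they lie.

Things in the scene. Friction and masses are not known exactly. Their poses are not given: they have to be found in the camera images.
- cap_one_mid (a point): black round cap, orange disc on top, 54 mm across, 40 mm high, 70 g, open side down on the bench. Point: on its axis, 20 mm above its lower edge; z up. Underneath: a ring groove 20 mm deep, 5.5 mm wide, between skirt and centre plug (ends level, square edges). Mean groove diameter 36 mm in one cap, 41.5 mm in the other; outwardly alike, names do not tell which.
- cap_two_mid (a point): the other black round cap, orange disc on top, 54 mm across, 40 mm high, 70 g, open side down on the bench. Point: on its axis, 20 mm above its lower edge; z up. Underneath: a ring groove as in the first cap, but of the other diameter.
- place_1 (a point): rim of the canister standing at this place of the rack: the point is at the centre of the open neck's top, 114 mm above the bench. The three necks (mean wall diameter 30.5, 36 and 41.5 mm, wall 3 mm) differ by only 5.5 mm and change places every time.
- place_2 (a point): rim of the canister standing at this place of the rack: the point is at the centre of the open neck's top, 114 mm above the bench. The right cap has 1.25 mm of play all round and sinks 20 mm until its inner top meets the rim: then the cap's mid point lies at this point. A wrong cap stops on the rim, 20 mm higher.
- place_3 (a point): rim of the canister standing at this place of the rack: the point is at the centre of the open neck's top, 114 mm above the bench. Each canister is fixed: aluminium, 60 mm across, flat shoulder 88 mm above the bench, then a white upright neck 26 mm high with square edges.
- rack: fixed wooden rack holding the three canisters in a row, 100 x 330 mm, its base 30 mm high with two rails up to 60 mm along its long sides. Origin at the centre of its underside; y runs along the row, place_1 at y = -110 mm, place_2 at 0, place_3 at +110 mm; z up.
- print_block_mid (a point): bystander: dark wooden printing block with a pale handle bar, 100 x 130 x 61 mm. The point is at its middle, 30 mm above the bench.
- bowl: bystander: blue bowl, 110 mm across, 50 mm high. Origin at the centre of its underside.
- brush_grip (a point): bystander: a brush lying on the bench to the right of the caps, along x, handle towards the robot. The point is on its handle.

How it is judged:
By the outcome, as a careful person would: the job done as asked, in the order asked, and still so for the second after the job is handed in, with the robot touching nothing.
It also fails if it takes over 72 s, if anything falls off the work surface, if the arm or the gripper's body presses on something with over 40 N, if the wrist force passes 120 N, or if a joint passes its speed limit or range.

## Robot

A 6-joint arm with a two-finger parallel gripper is mounted at the origin on the work surface. World frame = base frame: x ahead of the robot, y to its left, z up, the work surface at z = 0. Lengths are in m, angles in rad, forces in N, time in s.
With the tool pointing down it reaches from about 0.3 to 0.75 m from the base axis. Payload 8.5 kg.
Tool frame: the origin (TCP) lies midway between the tips of the shut fingers; the grasp point (between the pads) lies env.grip_point_offset behind it (env.grip_point_offset is the distance from the TCP to the grasp point, in m); z points along the fingers, y is the line along which they close (so a half turn about z gives the same grasp; the last joint's range is limited). The gripper opens to 85 mm and grips with 20 to 120 N. Pads are 22 mm wide; open, the fingers measure 114 mm over their backs; the gripper's body (76 mm by 85 mm) begins 54 mm behind the grasp point. The pads swing forward as they close: fully open they stand 13 mm farther back than shut.
Start: joints at [-1.552, 0.381, 1.297, -0, 1.464, -0.215], TCP at [0.127, -0.535, 0.201] pointing down, gripper open.
Joint ranges: [-3.11, 3.11], [-0.89, 2.33], [0.22, 2.48], [-1.42, 4.56], [0.17, 2.85], [-2.88, 2.88]. Speed limits (rad/s): [2.39, 2.39, 3.14, 3.14, 3.14, 3.14].

## Interface

Orientations are given as a unit quaternion [w, x, y, z].
In Python, from rig import env, grab_frame, camera_params gives the robot as it stands.
- The arm moves only by the tool send_rows, never from a script. Its argument "steps" is a list of rows, each an object of numbers: "dx", "dy", "dz": the shift along the tool's x, y, z in m; "twist": the turn about the tool's z in rad. A call has 1 to 12 rows; each row is the pose to reach, as a shift and turn from the pose commanded when the call began, along the tool's axes at that moment; what a row does not reach only later rows make up. A row lasts 1/8 s, in which the tool goes at most 62.5 mm and 10.7 degrees, less where a joint would pass 70% of its speed; a pose out of reach is approached as far as the arm can. A call with a gripper value outside its range is refused whole. "grip" is the closure, from -1 (fully open) to 1 (shut), set as the call begins (left out, the last holds). The fingers move at their own pace and stop on an object; "grip_force" is the grip in N (left out, the last holds). Time passes only in rows, so rows that repeat a pose let the fingers close. It gives the time, the measured TCP pose, the force, the opening and the grip force at its end, in the units of the state.
- env.get_state(): the state, without advancing time (a new reading comes with each control period).
- grab_frame(name): name is "scene" or "top" or "wrist"; returns (picture, depth): 480x640x3 uint8, red, green, blue; 480x640 float32, m along the optical axis (not along the pixel's ray), 0 where there is no reading.
- camera_params(name): a dict with "fx", "fy", "cx", "cy" (pixels), "k1" (the pictures are not rectified: a ray, as slopes to the right and down, at radius r is drawn at 1 + k1 r^2 times it, then the intrinsics apply), "world_to_cam" (4x4, takes a point from world to camera coordinates). Camera axes: x right, y down, z forward; pixel columns grow to the right and rows downward; lengths in m; the calibration is good to about 2 mm. A picture is of the moment at which its call begins: read the wrist's pose just before it. camera_params takes no time and is no camera call; for the wrist camera it gives the pose at the moment of the call.
- env.job_done(): hands the job in; it is judged then, once.
The state is a dict: "time_s": time; "joint_positions": joint angles; "qd": joint speeds; "effort": joint torques, N m; "ee_pos": TCP position; "orientation": TCP orientation; "ft_force": force on the tool from outside, world axes, zero at the start; "wrist_torque": the same for the moment, N m; "grip_width": opening from 0.0 (shut) to 1.0 (fully open); "finger_force": force on a finger pad.
Only numpy, scipy, OpenCV 4.12 (cv2) and the standard library are available. Lean on these libraries where they do the work, as an engineer would, in place of code of your own. Each camera call takes 0.05 s, during which the arm holds its last target. There are 200 camera calls.

## Working session

There is one attempt and no reset: what is moved stays moved. The work goes in short steps, Python scripts to look and compute and a tool call to move; the robot and the scene stay as the last step left them, time stands still between calls to the robot, and variables do not carry over. Pictures are saved under pics/ and viewed, at most 10 in all, crops included, and the job is handed in when it is done.

Besides the shell and the picture viewer there is one more tool, called after "Call:" as name([rows], argument=value, ...), one row to a line, values as JSON. send_rows: Moves the arm, as the interface text tells. Its arguments: {"type":"object","properties":{"steps":{"type":"array","items":{"type":"object","properties":{"dx":{"type":"number"},"dy":{"type":"number"},"dz":{"type":"number"},"twist":{"type":"number"}}}},"grip":{"type":"number"},"grip_force":{"type":"number"}},"required":["steps"]}

```bash
mkdir -p pics; cat > h.py <<'E'
import numpy as np, cv2
from rig import env, grab_frame, camera_params
def snap(n,f):
    p=camera_params(n); im,d=grab_frame(n)
    cv2.imwrite('pics/'+f,im[:,:,::-1]); np.savez('pics/'+f+'.npz',im=im,d=d,**p); return im,d,p
def rays(p,uv):
    K=np.array([[p['fx'],0,p['cx']],[0,p['fy'],p['cy']],[0,0,1.]])
    q=cv2.undistortPoints(np.array(uv,float).reshape(-1,1,2),K,np.array([float(p['k1']),0,0,0])).reshape(-1,2)
    T=np.linalg.inv(np.array(p['world_to_cam'])); return T[:3,3],np.c_[q,np.ones(len(q))]@T[:3,:3].T
def onplane(p,uv,z):
    o,r=rays(p,uv); return o+r*((z-o[2])/r[:,2])[:,None]
E
python3 - <<'E'
from h import *
a=snap('scene','s.png');b=snap('top','t.png')
print(env.get_state(),env.grip_point_offset)
for n in('scene','top','wrist'):print(camera_params(n))
E
```

```text
{'time_s': 0.1, 'joint_positions': array([-1.55228835e+00,  3.81129797e-01,  1.29814109e+00,  5.60971983e-07,
        1.46362939e+00, -2.15301516e-01]), 'qd': array([ 0.00096373, -0.00061522, -0.00278118, -0.00043972,  0.00032164,
       -0.0010001 ]), 'effort': array([ 5.23383191e-03, -4.49213898e+01, -2.31656671e+01, -1.27986777e-04,
        3.66109220e-03, -6.96292176e-06]), 'ee_pos': array([ 0.12741818, -0.53472933,  0.20068772]), 'orientation': array([-6.50621442e-04,  9.93174210e-01,  1.16638589e-01,  6.45066734e-05]), 'ft_force': array([-0.0292836 ,  0.64681119,  0.41888259]), 'wrist_torque': array([ 0.07457935,  0.01490807, -0.00219212]), 'finger_force': 0.0, 'grip_width': 1.0029343344910167} 0.0187
{'fx': 511.7133196221871, 'fy': 511.7133196221871, 'cx': 314.0076357682756, 'cy': 242.7339142489924, 'k1': 0.016225619750930828, 'world_to_cam': array([[ 0.56847364,  0.82260848,  0.01236968, -0.29403685],
       [ 0.69170722, -0.46976472, -0.5485091 , -0.39740347],
       [-0.4453974 ,  0.32036916, -0.83605308,  1.50490534],
       [ 0.        ,  0.        ,  0.        ,  1.        ]])}
{'fx': 583.5190066177315, 'fy': 583.5190066177315, 'cx': 314.64367399158135, 'cy': 237.23451013677936, 'k1': -0.14967166080842773, 'world_to_cam': array([[-0.01591971, -0.99977868, -0.01375301, -0.04772514],
       [-0.99490165,  0.017209  , -0.09937083,  0.60914462],
       [ 0.09958552,  0.01210094, -0.99495542,  1.15497088],
       [ 0.        ,  0.        ,  0.        ,  1.        ]])}
{'fx': 374.06303936276515, 'fy': 374.06303936276515, 'cx': 330.2543708625882, 'cy': 245.22517086308352, 'k1': -0.05766701709581651, 'world_to_cam': array([[ 0.23220746, -0.97266461, -0.00180329, -0.55010293],
       [-0.91869518, -0.21993139,  0.32806912, -0.04308464],
       [-0.31949782, -0.07452342, -0.944652  ,  0.3822815 ],
       [ 0.        ,  0.        ,  0.        ,  1.        ]])}
```

View pics/t.png

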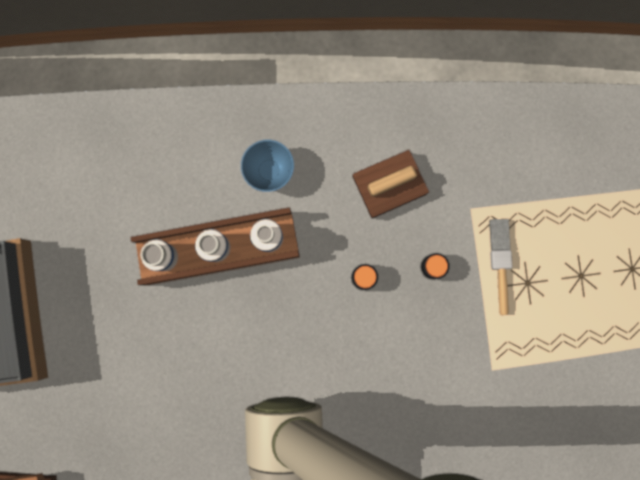

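View pics/s.png

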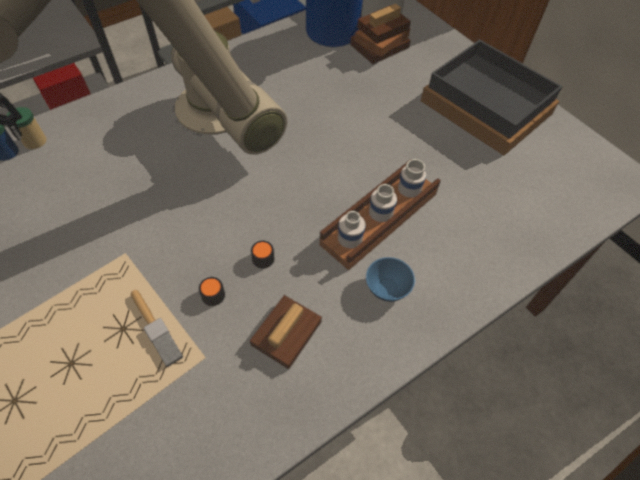

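The top view shows the caps' orange discs at about (365,277) and (436,266), and the necks at about (157,254), (210,244) and (266,234). The bowl is at (267,165), the block at (390,183) and the brush at (502,265). The scene view agrees.

```bash
python3 - <<'E'
from h import *
for f in('t','s'):
    z=np.load(f'pics/{f}.png.npz'); p={k:z[k] for k in z}; im=z['im']
    h=cv2.cvtColor(im,cv2.COLOR_RGB2HSV)
    m=cv2.inRange(h,(3,190,150),(14,255,255))
    n,l,s,c=cv2.connectedComponentsWithStats(m)
    for i in range(1,n):
        if s[i,4]>150: print(f,'cap',s[i],c[i],onplane(p,[c[i]],.04))
    m=cv2.inRange(h,(0,0,165),(180,60,255))
    n,l,s,c=cv2.connectedComponentsWithStats(m)
    for i in range(1,n):
        if 150<s[i,4]<3000: print(f,'white',s[i],c[i])
z=np.load('pics/t.png.npz'); p={k:z[k] for k in z}
print(onplane(p,[(157,254),(210,244),(266,234)],.114))
cr=z['im'][205:285,125:310]; cv2.imwrite('pics/tc.png',cv2.resize(cr[:,:,::-1],None,fx=4,fy=4,interpolation=cv2.INTER_CUBIC))
E
```

```text
t white [ 94  53 172   7 678] [186.82448378  56.16814159]
t white [498  64  22  17 161] [507.7515528   73.29813665]
t white [568  68  72  17 730] [608.39041096  75.07534247]
t white [281  84  58  24 551] [312.27586207  92.98729583]
t white [124  88  60  40 886] [155.23250564 101.76297968]
t white [  4  98  24  19 224] [ 15.95089286 105.58482143]
t white [324 134  79  61 923] [358.72589382 158.34127844]
t white [  11  143   95   85 2610] [ 65.18390805 179.51455939]
t white [529 155  25  16 151] [539.85430464 162.25165563]
t white [ 438  188  202  189 1912] [506.85930962 265.34728033]
t white [259 192  68  19 527] [297.23529412 202.33776091]
t white [  0 216  19  24 174] [  5.61494253 230.01724138]
t white [250 220  28  30 519] [263.31599229 234.60308285]
t white [195 230  27  30 404] [207.70049505 244.6460396 ]
t white [489 239  23  31 393] [499.57506361 258.99236641]
t white [141 240  25  31 304] [153.99671053 255.25986842]
t white [ 189  302   51   63 1078] [216.75231911 329.69573284]
t white [367 302  40  47 643] [385.8600311  324.76982893]
t white [451 360  29  32 327] [462.85321101 375.28746177]
t white [283 363  30  31 350] [295.06857143 378.73142857]
t white [120 364  26  27 246] [131.44715447 377.00813008]
s cap [202 279  17  16 179] [210.16201117 286.76536313] [[ 0.54428352 -0.29866934  0.04      ]]
[[0.57290194 0.24263295 0.114     ]
 [0.59039461 0.13993852 0.114     ]
 [0.60760014 0.03304128 0.114     ]]
```

View pics/tc.png

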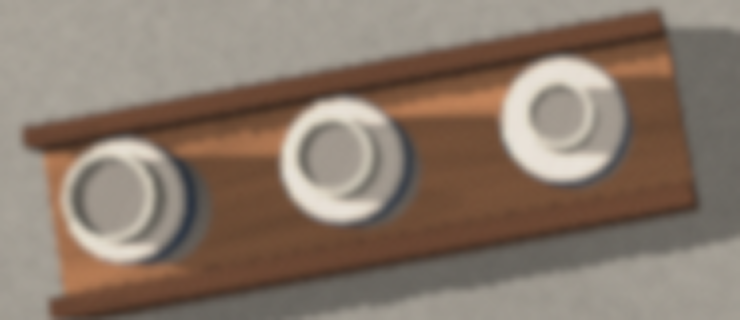

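```bash
python3 - <<'E'
from h import *
z=np.load('pics/t.png.npz'); p={k:z[k] for k in z}; im=z['im']
h=cv2.cvtColor(im,cv2.COLOR_RGB2HSV); print(h[277,365],h[266,436])
m=cv2.inRange(h,(5,170,180),(15,255,255)); n,l,s,c=cv2.connectedComponentsWithStats(m)
for i in range(1,n):
    if s[i,4]>150: print('cap',s[i],c[i],onplane(p,[c[i]],.04))
print(onplane(p,[(153.7,254.4),(209,244.2),(265,233.5)],.114))
w=camera_params('wrist'); T=np.linalg.inv(w['world_to_cam']); t=.2336
R=np.array([[np.cos(t),np.sin(t),0],[np.sin(t),-np.cos(t),0],[0,0,-1]])
s=env.get_state(); print('cam in tool',R.T@(T[:3,3]-s['ee_pos']),'\n',R.T@T[:3,:3])
print('move tool',R.T@(np.array([.54,-.20,.25])-s['ee_pos']))
E
```

```text
[ 12 166 229] [ 12 167 229]
[[0.57222949 0.24910155 0.114     ]
 [0.59004518 0.14185951 0.114     ]
 [0.60858444 0.03493184 0.114     ]]
cam in tool [ 0.08494867  0.00101464 -0.17357801] 
 [[ 7.46947554e-04 -9.44652831e-01 -3.28070831e-01]
 [ 9.99998095e-01  1.29721249e-03 -1.45843299e-03]
 [ 1.80329043e-03 -3.28069117e-01  9.44652001e-01]]
move tool [ 0.4788594  -0.23013292 -0.04931228]
```

Call:
send_rows([
  {"dx": 0.04, "dy": -0.018, "twist": 0.02},
  {"dx": 0.09, "dy": -0.04, "twist": 0.05},
  {"dx": 0.14, "dy": -0.063, "twist": 0.08},
  {"dx": 0.19, "dy": -0.086, "twist": 0.11},
  {"dx": 0.24, "dy": -0.108, "twist": 0.14},
  {"dx": 0.29, "dy": -0.131, "twist": 0.17},
  {"dx": 0.34, "dy": -0.154, "twist": 0.2},
  {"dx": 0.39, "dy": -0.176, "twist": 0.234},
  {"dx": 0.44, "dy": -0.2, "twist": 0.234},
  {"dx": 0.498, "dy": -0.2255, "twist": 0.234},
  {"dx": 0.498, "dy": -0.2255, "twist": 0.234},
  {"dx": 0.498, "dy": -0.2255, "twist": 0.234},
], grip=-1)

```text
invalid input at $.steps[0]: expected keys dx, dy, dz, twist
```

```bash
cat >> h.py <<'E'
def caps(im,p,zz=.04):
    h=cv2.cvtColor(im,cv2.COLOR_RGB2HSV)
    m=cv2.inRange(h,(3,140,120),(16,255,255)); cs,_=cv2.findContours(m,cv2.RETR_EXTERNAL,cv2.CHAIN_APPROX_NONE)
    for c in cs:
        if cv2.contourArea(c)>200:
            w=onplane(p,c.reshape(-1,2),zz)[:,:2].astype(np.float32)
            print('disc',cv2.fitEllipse(c)[0],'circle',cv2.minEnclosingCircle(w),'ell',cv2.fitEllipse(w))
E
python3 - <<'E'
from h import *
s=env.get_state(); print(s['time_s'],s['ee_pos'],s['orientation'])
im,d,p=snap('wrist','w1.png'); caps(im,p)
z=np.load('pics/t.png.npz');caps(z['im'],z)
E
```

```text
0.1 [ 0.12741818 -0.53472933  0.20068772] [-6.50621442e-04  9.93174210e-01  1.16638589e-01  6.45066734e-05]
disc (364.6931457519531, 276.4569091796875) circle ((0.5264400243759155, -0.15705861151218414), 0.022553928196430206) ell ((0.5266863703727722, -0.15686939656734467), (0.04301604628562927, 0.04308667406439781), 97.54058837890625)
disc (436.3633117675781, 265.46881103515625) circle ((0.5460497736930847, -0.3018248677253723), 0.02249203808605671) ell ((0.5459790229797363, -0.3019709289073944), (0.043186578899621964, 0.04345083609223366), 60.5069694519043)
```

View pics/w1.png

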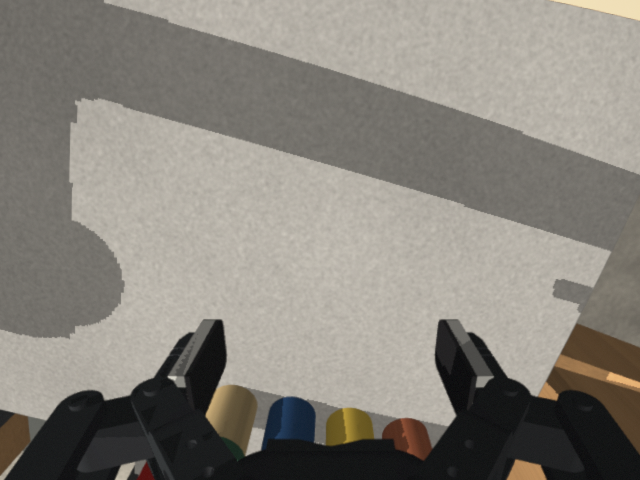

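The start-pose wrist picture shows bare bench with the fingers at the bottom; no cap is in view. The move was refused because every row needs all four keys.

Call:
send_rows([
  {"dx": 0.043, "dy": -0.021, "dz": 0, "twist": 0.03},
  {"dx": 0.09, "dy": -0.044, "dz": 0, "twist": 0.06},
  {"dx": 0.14, "dy": -0.068, "dz": 0, "twist": 0.09},
  {"dx": 0.19, "dy": -0.092, "dz": 0, "twist": 0.12},
  {"dx": 0.24, "dy": -0.116, "dz": 0, "twist": 0.15},
  {"dx": 0.29, "dy": -0.141, "dz": 0, "twist": 0.18},
  {"dx": 0.34, "dy": -0.165, "dz": 0, "twist": 0.21},
  {"dx": 0.39, "dy": -0.189, "dz": 0, "twist": 0.234},
  {"dx": 0.433, "dy": -0.21, "dz": 0, "twist": 0.234},
  {"dx": 0.433, "dy": -0.21, "dz": 0, "twist": 0.234},
  {"dx": 0.433, "dy": -0.21, "dz": 0, "twist": 0.234},
], grip=-1)

```text
time_s: 1.52
ee_pos: [0.4996, -0.2306, 0.2009]
orientation: [-0.0, 1.0, -0.0, -0.0]
ft_force: [0.4, -0.0, -0.2]
grip_width: 1.003
finger_force: 0.0
```

```bash
python3 - <<'E'
from h import *
s=env.get_state(); print(s['time_s'],s['ee_pos'],s['orientation'],s['qd'].round(3),s['joint_positions'].round(2))
im,d,p=snap('wrist','w2.png'); caps(im,p)
E
```

```text
1.525 [ 0.4995749  -0.23058335  0.20094744] [-9.32773281e-05  9.99999920e-01 -3.89933233e-05 -3.87077823e-04] [-0.025 -0.008  0.005  0.001 -0.     0.001] [-0.65  0.38  1.3  -0.    1.46  0.92]
disc (246.30987548828125, 183.1708526611328) circle ((0.5269834995269775, -0.15573830902576447), 0.02162712626159191) ell ((0.5269636511802673, -0.15562576055526733), (0.0420050323009491, 0.04225138574838638), 150.04425048828125)
disc (409.4125061035156, 161.26283264160156) circle ((0.546348512172699, -0.3010560870170593), 0.021640507504343987) ell ((0.5464668273925781, -0.30105409026145935), (0.04206472262740135, 0.042142122983932495), 100.17382049560547)
disc (44.33003234863281, 49.89175033569336) circle ((0.6400484442710876, 0.014220255427062511), 0.032692257314920425) ell ((0.6421223282814026, 0.009767503477633), (0.011781926266849041, 0.06236659362912178), 176.15586853027344)
```

View pics/w2.png

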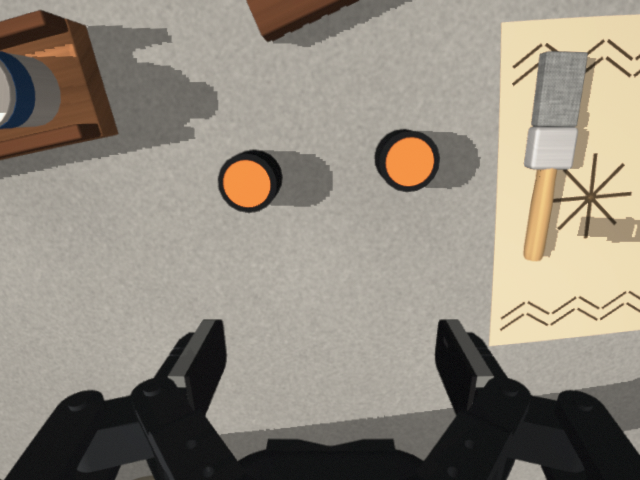

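The wrist view shows two caps with discs at (246,183) and (409,161); brush and rack are clear of both. The positions agree with the top view to 1–2 mm, and the disc diameter of 42 mm is plausible. Next I'll grasp the nearer-rack cap.

Call:
send_rows([
  {"dx": 0.014, "dy": -0.038, "dz": 0, "twist": 0},
  {"dx": 0.0275, "dy": -0.075, "dz": 0.03, "twist": 0},
  {"dx": 0.0275, "dy": -0.075, "dz": 0.08, "twist": 0},
  {"dx": 0.0275, "dy": -0.075, "dz": 0.13, "twist": 0},
  {"dx": 0.0275, "dy": -0.075, "dz": 0.165, "twist": 0},
  {"dx": 0.0275, "dy": -0.075, "dz": 0.185, "twist": 0},
  {"dx": 0.0275, "dy": -0.075, "dz": 0.196, "twist": 0},
  {"dx": 0.0275, "dy": -0.075, "dz": 0.196, "twist": 0},
  {"dx": 0.0275, "dy": -0.075, "dz": 0.196, "twist": 0},
])

```text
time_s: 2.7
ee_pos: [0.5279, -0.1559, 0.0061]
orientation: [0.0, 1.0, -0.0, 0.001]
ft_force: [0.2, 0.3, -0.8]
grip_width: 1.004
finger_force: 0.0
```

Call:
send_rows([
  {"dx": 0, "dy": 0, "dz": 0, "twist": 0},
  {"dx": 0, "dy": 0, "dz": 0, "twist": 0},
  {"dx": 0, "dy": 0, "dz": 0, "twist": 0},
  {"dx": 0, "dy": 0, "dz": 0, "twist": 0},
  {"dx": 0, "dy": 0, "dz": 0, "twist": 0},
  {"dx": 0, "dy": 0, "dz": 0, "twist": 0},
  {"dx": 0, "dy": 0, "dz": 0, "twist": 0},
  {"dx": 0, "dy": 0, "dz": 0, "twist": 0},
], grip=1, grip_force=60)

```text
time_s: 3.7
ee_pos: [0.5308, -0.1567, 0.0098]
orientation: [0.002, 1.0, 0.0, 0.005]
ft_force: [-1.2, 2.5, 33.0]
grip_width: 0.001
finger_force: 16.6
```

```bash
python3 - <<'E'
from h import *
im,d,p=snap('wrist','w3.png')
E
```

```text
(no output)
```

View pics/w3.png

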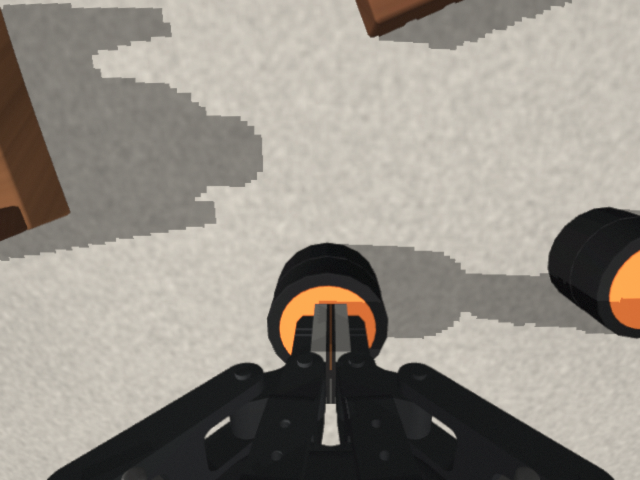

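The picture shows the shut fingers in front of or on the orange disc at (328,325), so the cap isn't held. I'll check heights with the depth data.

```bash
python3 - <<'E'
from h import *
z=np.load('pics/w3.png.npz'); p={k:z[k] for k in z}; d=z['d']
def pt(u,v):
    o,r=rays(p,[(u,v)]); return (o+r[0]*d[v,u]).round(4)   # ray has unit cam z
for n,uv in dict(disc_l=(290,320),disc_l2=(300,300),disc_r=(370,330),disc_top=(328,292),rim_top=(328,284),bench=(200,380),bench2=(450,150),finger=(322,330),finger2=(322,310),finger3=(340,345),tip_l=(303,345),capB=(630,300),blockside=(330,265)).items(): print(n,pt(*uv))
print(env.get_state()['ee_pos'],env.get_state()['ft_force'])
E
```

```text
disc_l [ 0.5321 -0.1399  0.0415]
disc_l2 [ 0.5417 -0.1445  0.0414]
disc_r [ 0.5273 -0.1747  0.0418]
disc_top [ 0.5451 -0.1564  0.0408]
rim_top [ 0.5492 -0.1564  0.0415]
bench [ 0.468  -0.0799  0.0014]
bench2 [ 0.6009 -0.2151  0.0009]
finger [ 0.5419 -0.1542  0.0657]
finger2 [ 0.5422 -0.154   0.0512]
finger3 [ 0.5417 -0.1605  0.075 ]
tip_l [ 0.538  -0.1475  0.0694]
capB [ 0.5404 -0.2906  0.0415]
blockside [ 0.554  -0.1572  0.0323]
[ 0.5308273  -0.15674711  0.00985012] [-1.60846623  2.31770794 32.86046332]
```

```bash
python3 - <<'E'
from h import *
for f,z0,x0,y0 in(('w2',.2009,.4996,-.2306),('w3',.0098,.5308,-.1567)):
    z=np.load(f'pics/{f}.png.npz'); p={k:z[k] for k in z}; d=z['d']
    v,u=np.mgrid[0:480:1,0:640:1]; uv=np.c_[u.ravel(),v.ravel()]
    o,r=rays(p,uv); P=o+r*d.ravel()[:,None]
    rel=P-np.array([x0,y0,z0]); k=(d.ravel()>0)&(abs(rel[:,0])<.013)&(abs(rel[:,1])<.065)&(rel[:,2]<.15)&(P[:,2]>.044)
    q=rel[k]; print(f,len(q))
    for y in np.arange(-.06,.061,.01):
        s=q[abs(q[:,1]-y)<.005]
        if len(s): print(round(y,3),'min height above TCP',s[:,2].min().round(4),s[s[:,2].argmin()].round(4))
E
```

```text
w2 29108
-0.06 min height above TCP 0.0525 [ 0.0071 -0.056   0.0525]
-0.05 min height above TCP 0.0468 [ 0.0108 -0.0484  0.0468]
-0.04 min height above TCP 0.0438 [ 0.0044 -0.0436  0.0438]
-0.02 min height above TCP 0.1032 [ 0.0091 -0.0151  0.1032]
-0.01 min height above TCP 0.1029 [ 0.0095 -0.0149  0.1029]
0.0 min height above TCP 0.1034 [0.0091 0.004  0.1034]
0.01 min height above TCP 0.1027 [0.0093 0.0086 0.1027]
0.02 min height above TCP 0.1065 [0.0097 0.0157 0.1065]
0.03 min height above TCP 0.1161 [0.0119 0.0343 0.1161]
0.04 min height above TCP 0.044 [-0.0016  0.0422  0.044 ]
0.05 min height above TCP 0.0469 [0.0107 0.0476 0.0469]
0.06 min height above TCP 0.0556 [0.0077 0.0551 0.0556]
w3 37380
-0.06 min height above TCP 0.1077 [ 0.0105 -0.0556  0.1077]
-0.05 min height above TCP 0.0955 [ 0.0111 -0.0454  0.0955]
-0.04 min height above TCP 0.082 [-0.0089 -0.0352  0.082 ]
-0.03 min height above TCP 0.0756 [ 0.011  -0.0271  0.0756]
-0.02 min height above TCP 0.0705 [ 0.0066 -0.0156  0.0705]
-0.01 min height above TCP 0.0346 [ 0.0105 -0.0072  0.0346]
0.0 min height above TCP 0.0343 [0.0104 0.0008 0.0343]
0.01 min height above TCP 0.0343 [0.0104 0.0054 0.0343]
0.02 min height above TCP 0.0704 [0.0063 0.0152 0.0704]
0.03 min height above TCP 0.0752 [0.0109 0.0274 0.0752]
0.04 min height above TCP 0.0822 [-0.0089  0.035   0.0822]
0.05 min height above TCP 0.0952 [0.0103 0.0452 0.0952]
0.06 min height above TCP 0.1089 [0.0106 0.0555 0.1089]
```

The finger tips sit about 31 mm (shut) to 44 mm (open) behind the reported TCP, so the TCP point has to go about 32 mm lower than I assumed. The fingers closed just above the cap. I'll lift, open and look again.

Call:
send_rows([
  {"dx": 0, "dy": 0, "dz": -0.03, "twist": 0},
  {"dx": 0, "dy": 0, "dz": -0.08, "twist": 0},
  {"dx": 0, "dy": 0, "dz": -0.1, "twist": 0},
  {"dx": 0, "dy": 0, "dz": -0.1, "twist": 0},
  {"dx": 0, "dy": 0, "dz": -0.1, "twist": 0},
])

```text
time_s: 4.38
ee_pos: [0.527, -0.1551, 0.1042]
orientation: [-0.0, 1.0, -0.0, -0.001]
ft_force: [0.1, -0.4, -0.6]
grip_width: -0.002
finger_force: 0.0
```

Call:
send_rows([
  {"dx": 0, "dy": 0, "dz": 0, "twist": 0},
  {"dx": 0, "dy": 0, "dz": 0, "twist": 0},
  {"dx": 0, "dy": 0, "dz": 0, "twist": 0},
  {"dx": 0, "dy": 0, "dz": 0, "twist": 0},
  {"dx": 0, "dy": 0, "dz": 0, "twist": 0},
  {"dx": 0, "dy": 0, "dz": 0, "twist": 0},
], grip=-1)

```text
time_s: 5.12
ee_pos: [0.5275, -0.1554, 0.1053]
orientation: [0.0, 1.0, -0.0, 0.0]
ft_force: [0.0, -1.8, -0.0]
grip_width: 0.999
finger_force: 0.0
```

```bash
python3 - <<'E'
from h import *
s=env.get_state(); print(s['time_s'],s['ee_pos'],s['orientation'],s['grip_width'])
im,d,p=snap('wrist','w4.png'); caps(im,p)
E
```

```text
5.125 [ 0.52749793 -0.1554262   0.1052602 ] [ 2.27547116e-05  9.99999996e-01 -8.14416012e-05  3.04158373e-05] 0.9986866350577864
disc (329.9513854980469, 248.4738311767578) circle ((0.5266802906990051, -0.15585599839687347), 0.021639913320541382) ell ((0.5267320275306702, -0.15588046610355377), (0.0423034131526947, 0.042523711919784546), 117.34803771972656)
disc (545.7645874023438, 221.304443359375) circle ((0.5462731122970581, -0.3015584349632263), 0.021797185763716698) ell ((0.5462622046470642, -0.30160441994667053), (0.04205041006207466, 0.042660731822252274), 150.5944366455078)
disc (57.96683883666992, 192.84347534179688) circle ((0.5655372142791748, 0.03164723515510559), 0.04143562540411949) ell ((0.5661322474479675, 0.02770598605275154), (0.009840669110417366, 0.12140987068414688), 9.572014808654785)
disc (72.4696044921875, 158.17784118652344) circle ((0.5855345129966736, 0.021983737125992775), 0.049125295132398605) ell ((0.5884908437728882, 0.011811663396656513), (0.027430204674601555, 0.10671702772378922), 12.344375610351562)
disc (61.67605209350586, 83.3425521850586) circle ((0.6316681504249573, 0.013160805217921734), 0.03668368235230446) ell ((0.6340618133544922, 0.008734784089028835), (0.042002007365226746, 0.06411803513765335), 179.9959259033203)
disc (27.431690216064453, 32.24705505371094) circle ((0.6636534929275513, 0.02618684060871601), 0.019928712397813797) ell ((0.6640032529830933, 0.025133546441793442), (0.010081520304083824, 0.04881621524691582), 9.982685089111328)
disc (383.37872314453125, 14.388589859008789) circle ((0.6757952570915222, -0.19234344363212585), 0.03036738745868206) ell ((0.668434202671051, -0.18618278205394745), (0.020075878128409386, 0.05761038511991501), 7.6208062171936035)
```

Call:
send_rows([
  {"dx": -0.001, "dy": 0, "dz": 0.05, "twist": 0},
  {"dx": -0.001, "dy": 0, "dz": 0.09, "twist": 0},
  {"dx": -0.001, "dy": 0, "dz": 0.118, "twist": 0},
  {"dx": -0.001, "dy": 0, "dz": 0.133, "twist": 0},
  {"dx": -0.001, "dy": 0, "dz": 0.133, "twist": 0},
  {"dx": -0.001, "dy": 0, "dz": 0.133, "twist": 0},
])

```text
time_s: 5.92
ee_pos: [0.5271, -0.1557, -0.0267]
orientation: [0.0, 1.0, -0.0, 0.001]
ft_force: [-0.0, 0.4, 1.0]
grip_width: 0.998
finger_force: 0.0
```

Call:
send_rows([
  {"dx": 0, "dy": 0, "dz": 0, "twist": 0},
  {"dx": 0, "dy": 0, "dz": 0, "twist": 0},
  {"dx": 0, "dy": 0, "dz": 0, "twist": 0},
  {"dx": 0, "dy": 0, "dz": 0, "twist": 0},
  {"dx": 0, "dy": 0, "dz": 0, "twist": 0},
  {"dx": 0, "dy": 0, "dz": 0, "twist": 0},
], grip=1, grip_force=60)

```text
time_s: 6.68
ee_pos: [0.5269, -0.1556, -0.0268]
orientation: [0.0, 1.0, -0.0, 0.001]
ft_force: [-1.3, 0.5, 6.1]
grip_width: 0.615
finger_force: 62.6
```

Call:
send_rows([
  {"dx": 0, "dy": 0, "dz": -0.05, "twist": 0},
  {"dx": 0, "dy": 0, "dz": -0.11, "twist": 0},
  {"dx": 0, "dy": -0.02, "dz": -0.165, "twist": 0},
  {"dx": 0, "dy": -0.065, "dz": -0.197, "twist": 0},
  {"dx": 0, "dy": -0.12, "dz": -0.197, "twist": 0},
  {"dx": 0, "dy": -0.175, "dz": -0.197, "twist": 0},
  {"dx": 0, "dy": -0.23, "dz": -0.197, "twist": 0},
  {"dx": 0, "dy": -0.275, "dz": -0.197, "twist": 0},
  {"dx": 0, "dy": -0.296, "dz": -0.197, "twist": 0},
  {"dx": 0, "dy": -0.296, "dz": -0.197, "twist": 0},
  {"dx": 0, "dy": -0.296, "dz": -0.197, "twist": 0},
])

```text
time_s: 8.05
ee_pos: [0.5265, 0.1399, 0.1693]
orientation: [0.0, 1.0, -0.0, 0.0]
ft_force: [-0.3, 0.3, -1.1]
grip_width: 0.612
finger_force: 63.2
```

```bash
python3 - <<'E'
from h import *
s=env.get_state(); print(s['time_s'],s['ee_pos'],s['orientation'],s['grip_width'],s['finger_force'])
im,d,p=snap('wrist','w5.png')
E
```

```text
8.05 [0.52653872 0.13992145 0.16929846] [ 1.12895026e-04  9.99999952e-01 -2.87185277e-04  3.93742164e-07] 0.6124686431106219 63.229419621638954
```

View pics/w5.png

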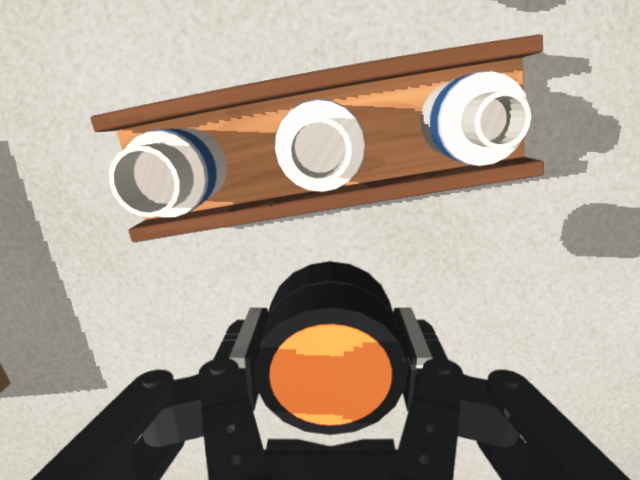

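The picture shows the cap held upright at (330,370) and the necks at about (145,180), (320,148) and (502,120), with the left neck largest. I'll fit the rims from depth points at rim height.

```bash
cat >> h.py <<'E'
def rims(im,d,p,lo=.108,hi=.122):
    v,u=np.mgrid[0:480,0:640]; o,r=rays(p,np.c_[u.ravel(),v.ravel()]); P=o+r*d.ravel()[:,None]
    m=((P[:,2]>lo)&(P[:,2]<hi)&(d.ravel()>0)&(P[:,0]>.5)).reshape(480,640).astype(np.uint8)
    m[260:]=0
    n,l,s,c=cv2.connectedComponentsWithStats(m)
    for i in range(1,n):
        if s[i,4]<100: continue
        z=np.median(P[l.ravel()==i,2])
        cs,_=cv2.findContours((l==i).astype(np.uint8),cv2.RETR_EXTERNAL,cv2.CHAIN_APPROX_NONE)
        hull=cv2.convexHull(max(cs,key=cv2.contourArea)).reshape(-1,2)
        w=onplane(p,hull,.114)[:,:2].astype(np.float32)
        print('px',c[i].round(0),'z',z.round(4),'circle',cv2.minEnclosingCircle(w),'ell',cv2.fitEllipse(w))
E
python3 - <<'E'
from h import *
z=np.load('pics/w5.png.npz'); rims(z['im'],z['d'],{k:z[k] for k in z})
p=z; caps(z['im'],{k:z[k] for k in z},.1693+.067)
E
```

```text
px [502. 119.] z 0.1143 circle ((0.6107451319694519, 0.03877820447087288), 0.01806236058473587) ell ((0.6105390191078186, 0.03865984454751015), (0.033418186008930206, 0.03628040477633476), 175.02503967285156)
px [318. 151.] z 0.1147 circle ((0.5922399759292603, 0.1462324559688568), 0.019740944728255272) ell ((0.5920949578285217, 0.14623983204364777), (0.038661301136016846, 0.03907658904790878), 177.12850952148438)
px [144. 180.] z 0.1144 circle ((0.574402391910553, 0.25394490361213684), 0.024019034579396248) ell ((0.5742243528366089, 0.2539758086204529), (0.04427525773644447, 0.0476297028362751), 19.214672088623047)
disc (330.1822814941406, 374.17022705078125) circle ((0.5261242389678955, 0.13926707208156586), 0.021696439012885094) ell ((0.5261608362197876, 0.13923904299736023), (0.042302146553993225, 0.04284728690981865), 89.29719543457031)
disc (371.8680419921875, 194.6807861328125) circle ((0.5889747142791748, 0.13917401432991028), 0.06155535578727722) ell ((0.5892016291618347, 0.13302834331989288), (0.0034962636418640614, 0.2626262307167053), 9.487053871154785)
disc (391.63031005859375, 143.99989318847656) circle ((0.6041214466094971, 0.1196165531873703), 0.01890081726014614) ell ((0.6040849089622498, 0.1221318393945694), (0.021721482276916504, 0.03450934216380119), 175.40431213378906)
disc (402.3839111328125, 131.77452087402344) circle ((0.6162258386611938, 0.1434101164340973), 0.055591873824596405) ell ((0.607133686542511, 0.12034285068511963), (0.028395477682352066, 0.17220599949359894), 7.6638360023498535)
disc (331.08258056640625, 78.17127990722656) circle ((0.6208103895187378, 0.144656240940094), 0.061614859849214554) ell ((0.6213971376419067, 0.1404094099998474), (0.0035431513097137213, 0.261725515127182), 9.507676124572754)
```

Call:
send_rows([
  {"dx": 0.033, "dy": -0.0035, "dz": 0, "twist": 0},
  {"dx": 0.066, "dy": -0.007, "dz": 0.01, "twist": 0},
  {"dx": 0.066, "dy": -0.007, "dz": 0.04, "twist": 0},
  {"dx": 0.066, "dy": -0.007, "dz": 0.07, "twist": 0},
  {"dx": 0.066, "dy": -0.007, "dz": 0.075, "twist": 0},
  {"dx": 0.066, "dy": -0.007, "dz": 0.075, "twist": 0},
  {"dx": 0.066, "dy": -0.007, "dz": 0.075, "twist": 0},
])

```text
time_s: 8.98
ee_pos: [0.5933, 0.1474, 0.0957]
orientation: [-0.0, 1.0, -0.0, 0.001]
ft_force: [-0.5, 0.3, -1.1]
grip_width: 0.612
finger_force: 63.2
```

Call:
send_rows([
  {"dx": 0, "dy": 0, "dz": 0.004, "twist": 0},
  {"dx": 0, "dy": 0, "dz": 0.008, "twist": 0},
  {"dx": 0, "dy": 0, "dz": 0.011, "twist": 0},
  {"dx": 0, "dy": 0, "dz": 0.011, "twist": 0},
])

```text
time_s: 9.48
ee_pos: [0.5929, 0.1476, 0.087]
orientation: [0.0, 1.0, 0.0, 0.002]
ft_force: [-9.4, -1.6, 25.7]
grip_width: 0.621
finger_force: 65.9
```

Contact at rim height. I'll do a small search around it with light press to tell misalignment from wrong cap.

Call:
send_rows([
  {"dx": -0.0005, "dy": 0.0007, "dz": -0.001, "twist": 0},
  {"dx": 0.0007, "dy": 0.0007, "dz": -0.001, "twist": 0},
  {"dx": 0.0003, "dy": 0.0016, "dz": -0.001, "twist": 0},
  {"dx": -0.0005, "dy": 0.0019, "dz": -0.001, "twist": 0},
  {"dx": -0.0014, "dy": 0.0016, "dz": -0.001, "twist": 0},
  {"dx": -0.0017, "dy": 0.0007, "dz": -0.001, "twist": 0},
  {"dx": -0.0014, "dy": -0.0002, "dz": -0.001, "twist": 0},
  {"dx": -0.0005, "dy": -0.0005, "dz": -0.001, "twist": 0},
  {"dx": 0.0004, "dy": -0.0002, "dz": -0.001, "twist": 0},
  {"dx": -0.0005, "dy": 0.0007, "dz": 0.001, "twist": 0},
  {"dx": -0.0005, "dy": 0.0007, "dz": 0.001, "twist": 0},
])

```text
time_s: 10.85
ee_pos: [0.593, 0.1476, 0.087]
orientation: [-0.001, 1.0, 0.0, 0.003]
ft_force: [-10.8, 1.8, 30.0]
grip_width: 0.62
finger_force: 66.4
```

Call:
send_rows([
  {"dx": 0, "dy": 0.0015, "dz": -0.001, "twist": 0},
  {"dx": 0.0015, "dy": 0.0015, "dz": -0.001, "twist": 0},
  {"dx": 0.0023, "dy": 0, "dz": -0.001, "twist": 0},
  {"dx": 0.0016, "dy": -0.0016, "dz": -0.001, "twist": 0},
  {"dx": 0, "dy": -0.0023, "dz": -0.001, "twist": 0},
  {"dx": -0.0016, "dy": -0.0016, "dz": -0.001, "twist": 0},
  {"dx": -0.0023, "dy": 0, "dz": -0.001, "twist": 0},
  {"dx": -0.0016, "dy": 0.0016, "dz": -0.001, "twist": 0},
  {"dx": 0, "dy": 0.0023, "dz": -0.001, "twist": 0},
  {"dx": 0, "dy": 0, "dz": 0, "twist": 0},
  {"dx": 0, "dy": 0, "dz": 0, "twist": 0},
])

```text
time_s: 12.22
ee_pos: [0.5931, 0.1475, 0.087]
orientation: [-0.0, 1.0, 0.0, 0.003]
ft_force: [-9.9, 0.5, 30.9]
grip_width: 0.62
finger_force: 66.4
```

Call:
send_rows([
  {"dx": 0, "dy": 0, "dz": -0.009, "twist": 0},
  {"dx": 0, "dy": 0, "dz": -0.009, "twist": 0},
  {"dx": 0, "dy": 0, "dz": -0.009, "twist": 0},
  {"dx": 0, "dy": 0, "dz": -0.009, "twist": 0},
])

```text
time_s: 12.72
ee_pos: [0.5919, 0.1468, 0.0906]
orientation: [0.0, 1.0, -0.0, -0.001]
ft_force: [-0.2, -0.4, 0.1]
grip_width: 0.613
finger_force: 63.4
```

Call:
send_rows([
  {"dx": 0, "dy": 0, "dz": 0.003, "twist": 0},
  {"dx": 0, "dy": 0, "dz": 0.006, "twist": 0},
  {"dx": 0, "dy": 0, "dz": 0.009, "twist": 0},
  {"dx": 0, "dy": 0, "dz": 0.009, "twist": 0},
])

```text
time_s: 13.22
ee_pos: [0.5924, 0.1469, 0.087]
orientation: [0.0, 1.0, 0.0, 0.002]
ft_force: [-13.2, -2.6, 34.1]
grip_width: 0.619
finger_force: 66.8
```

Call:
send_rows([
  {"dx": 0, "dy": 0, "dz": -0.03, "twist": 0},
  {"dx": -0.003, "dy": -0.02, "dz": -0.035, "twist": 0},
  {"dx": -0.009, "dy": -0.06, "dz": -0.035, "twist": 0},
  {"dx": -0.0175, "dy": -0.1085, "dz": -0.035, "twist": 0},
  {"dx": -0.0175, "dy": -0.1085, "dz": -0.012, "twist": 0},
  {"dx": -0.0175, "dy": -0.1085, "dz": -0.01, "twist": 0},
  {"dx": -0.0175, "dy": -0.1085, "dz": -0.01, "twist": 0},
  {"dx": -0.0175, "dy": -0.1085, "dz": -0.01, "twist": 0},
])

```text
time_s: 14.22
ee_pos: [0.575, 0.2551, 0.0929]
orientation: [-0.0, 1.0, -0.0, 0.001]
ft_force: [0.3, 0.0, -0.5]
grip_width: 0.615
finger_force: 63.4
```

Call:
send_rows([
  {"dx": 0, "dy": 0, "dz": 0.003, "twist": 0},
  {"dx": 0, "dy": 0, "dz": 0.006, "twist": 0},
  {"dx": 0, "dy": 0, "dz": 0.009, "twist": 0},
  {"dx": 0, "dy": 0, "dz": 0.009, "twist": 0},
])

```text
time_s: 14.72
ee_pos: [0.5744, 0.2553, 0.0829]
orientation: [0.0, 1.0, -0.0, -0.0]
ft_force: [0.6, 0.2, -1.2]
grip_width: 0.61
finger_force: 63.4
```

It sinks in freely (large cap, largest neck). Pushing home.

Call:
send_rows([
  {"dx": 0, "dy": 0, "dz": 0.004, "twist": 0},
  {"dx": 0, "dy": 0, "dz": 0.008, "twist": 0},
  {"dx": 0, "dy": 0, "dz": 0.012, "twist": 0},
  {"dx": 0, "dy": 0, "dz": 0.016, "twist": 0},
  {"dx": 0, "dy": 0, "dz": 0.0185, "twist": 0},
  {"dx": 0, "dy": 0, "dz": 0.02, "twist": 0},
  {"dx": 0, "dy": 0, "dz": 0.02, "twist": 0},
])

```text
time_s: 15.6
ee_pos: [0.5748, 0.2554, 0.0671]
orientation: [-0.0, 1.0, 0.0, 0.002]
ft_force: [-11.5, -3.3, 27.6]
grip_width: 0.615
finger_force: 66.1
```

Call:
send_rows([
  {"dx": 0, "dy": 0, "dz": -0.003, "twist": 0},
  {"dx": 0, "dy": 0, "dz": -0.003, "twist": 0},
  {"dx": 0, "dy": 0, "dz": -0.003, "twist": 0},
  {"dx": 0, "dy": 0, "dz": -0.003, "twist": 0},
  {"dx": 0, "dy": 0, "dz": -0.003, "twist": 0},
  {"dx": 0, "dy": 0, "dz": -0.003, "twist": 0},
], grip=-1)

```text
time_s: 16.35
ee_pos: [0.5746, 0.2554, 0.0661]
orientation: [0.0, 1.0, -0.0, -0.0]
ft_force: [-1.4, -0.5, 0.1]
grip_width: 0.998
finger_force: 0.0
```

Call:
send_rows([
  {"dx": 0, "dy": 0, "dz": -0.03, "twist": 0},
  {"dx": 0, "dy": 0, "dz": -0.08, "twist": 0},
  {"dx": 0, "dy": 0.04, "dz": -0.11, "twist": 0},
  {"dx": 0, "dy": 0.1, "dz": -0.11, "twist": 0},
  {"dx": 0, "dy": 0.16, "dz": -0.11, "twist": 0},
  {"dx": -0.005, "dy": 0.22, "dz": -0.11, "twist": 0},
  {"dx": -0.01, "dy": 0.28, "dz": -0.11, "twist": 0},
  {"dx": -0.015, "dy": 0.34, "dz": -0.11, "twist": 0},
  {"dx": -0.02, "dy": 0.4, "dz": -0.1, "twist": 0},
  {"dx": -0.024, "dy": 0.46, "dz": -0.08, "twist": 0},
  {"dx": -0.028, "dy": 0.52, "dz": -0.06, "twist": 0},
  {"dx": -0.028, "dy": 0.556, "dz": -0.04, "twist": 0},
])

```text
time_s: 17.85
ee_pos: [0.5459, -0.3034, 0.1055]
orientation: [0.0, 1.0, -0.001, 0.0]
ft_force: [1.0, 0.6, 0.5]
grip_width: 0.997
finger_force: 0.0
```

Call:
send_rows([
  {"dx": 0, "dy": 0, "dz": 0, "twist": 0},
  {"dx": 0, "dy": 0, "dz": 0, "twist": 0},
])

```text
time_s: 18.1
ee_pos: [0.5467, -0.3, 0.1066]
orientation: [-0.0, 1.0, 0.0, 0.0]
ft_force: [-0.5, 0.8, -1.0]
grip_width: 1.001
finger_force: 0.0
```

```bash
python3 - <<'E'
from h import *
s=env.get_state(); print(s['time_s'],s['ee_pos'],s['orientation'],s['grip_width'])
im,d,p=snap('wrist','w6.png'); caps(im,p)
im,d,p=snap('top','t2.png'); caps(im,p,.134)
E
```

```text
18.1 [ 0.54665039 -0.29998268  0.10661722] [-5.60877645e-05  9.99999986e-01  3.73756497e-05  1.55437045e-04] 1.0014474839117298
disc (330.5490417480469, 247.6493377685547) circle ((0.5459491610527039, -0.3008243441581726), 0.02160743810236454) ell ((0.5460101366043091, -0.30083686113357544), (0.04209858179092407, 0.04235367104411125), 104.74101257324219)
disc (148.2607421875, 252.28103637695312) circle ((0.574832558631897, 0.2539590895175934), 0.022459255531430244) ell ((0.5749104022979736, 0.25383853912353516), (0.042636021971702576, 0.0435548759996891), 99.58409118652344)
```

Call:
send_rows([
  {"dx": 0, "dy": 0.0008, "dz": 0.05, "twist": 0},
  {"dx": -0.0006, "dy": 0.0008, "dz": 0.09, "twist": 0},
  {"dx": -0.0006, "dy": 0.0008, "dz": 0.118, "twist": 0},
  {"dx": -0.0006, "dy": 0.0008, "dz": 0.1335, "twist": 0},
  {"dx": -0.0006, "dy": 0.0008, "dz": 0.1335, "twist": 0},
  {"dx": -0.0006, "dy": 0.0008, "dz": 0.1335, "twist": 0},
])

```text
time_s: 18.95
ee_pos: [0.5466, -0.3017, -0.0259]
orientation: [0.001, 1.0, 0.0, 0.001]
ft_force: [0.6, -1.1, 0.1]
grip_width: 0.999
finger_force: 0.0
```

Call:
send_rows([
  {"dx": 0, "dy": 0, "dz": 0, "twist": 0},
  {"dx": 0, "dy": 0, "dz": 0, "twist": 0},
  {"dx": 0, "dy": 0, "dz": 0, "twist": 0},
  {"dx": 0, "dy": 0, "dz": 0, "twist": 0},
  {"dx": 0, "dy": 0, "dz": 0, "twist": 0},
  {"dx": 0, "dy": 0, "dz": 0, "twist": 0},
], grip=1, grip_force=60)

```text
time_s: 19.7
ee_pos: [0.5463, -0.3018, -0.0262]
orientation: [0.001, 1.0, -0.0, 0.001]
ft_force: [-0.9, 0.8, 6.5]
grip_width: 0.616
finger_force: 62.8
```

Call:
send_rows([
  {"dx": 0, "dy": 0, "dz": -0.05, "twist": 0},
  {"dx": 0, "dy": 0, "dz": -0.11, "twist": 0},
  {"dx": 0, "dy": -0.02, "dz": -0.165, "twist": 0},
  {"dx": 0.005, "dy": -0.07, "dz": -0.19, "twist": 0},
  {"dx": 0.01, "dy": -0.125, "dz": -0.19, "twist": 0},
  {"dx": 0.015, "dy": -0.18, "dz": -0.19, "twist": 0},
  {"dx": 0.02, "dy": -0.24, "dz": -0.19, "twist": 0},
  {"dx": 0.03, "dy": -0.3, "dz": -0.19, "twist": 0},
  {"dx": 0.04, "dy": -0.36, "dz": -0.19, "twist": 0},
  {"dx": 0.0467, "dy": -0.41, "dz": -0.18, "twist": 0},
  {"dx": 0.0467, "dy": -0.4486, "dz": -0.16, "twist": 0},
  {"dx": 0.0467, "dy": -0.4486, "dz": -0.14, "twist": 0},
])

```text
time_s: 21.2
ee_pos: [0.5922, 0.1499, 0.1122]
orientation: [-0.0, 1.0, 0.002, 0.0]
ft_force: [0.3, 0.0, -0.3]
grip_width: 0.618
finger_force: 63.1
```

Call:
send_rows([
  {"dx": 0, "dy": 0, "dz": 0.02, "twist": 0},
  {"dx": 0, "dy": 0, "dz": 0.02, "twist": 0},
  {"dx": 0, "dy": 0, "dz": 0.02, "twist": 0},
  {"dx": 0, "dy": 0, "dz": 0.02, "twist": 0},
])

```text
time_s: 21.7
ee_pos: [0.5932, 0.147, 0.0938]
orientation: [-0.0, 1.0, -0.0, 0.001]
ft_force: [0.7, 0.8, -0.8]
grip_width: 0.614
finger_force: 63.1
```

Call:
send_rows([
  {"dx": 0, "dy": 0, "dz": 0.004, "twist": 0},
  {"dx": 0, "dy": 0, "dz": 0.008, "twist": 0},
  {"dx": 0, "dy": 0, "dz": 0.0105, "twist": 0},
  {"dx": 0, "dy": 0, "dz": 0.0105, "twist": 0},
])

```text
time_s: 22.2
ee_pos: [0.5925, 0.1472, 0.0819]
orientation: [-0.0, 1.0, -0.0, -0.0]
ft_force: [0.1, -0.6, -1.2]
grip_width: 0.614
finger_force: 63.1
```

Sinks freely. Push home.

Call:
send_rows([
  {"dx": 0, "dy": 0, "dz": 0.004, "twist": 0},
  {"dx": 0, "dy": 0, "dz": 0.008, "twist": 0},
  {"dx": 0, "dy": 0, "dz": 0.012, "twist": 0},
  {"dx": 0, "dy": 0, "dz": 0.016, "twist": 0},
  {"dx": 0, "dy": 0, "dz": 0.0185, "twist": 0},
  {"dx": 0, "dy": 0, "dz": 0.0195, "twist": 0},
  {"dx": 0, "dy": 0, "dz": 0.0195, "twist": 0},
])

```text
time_s: 23.08
ee_pos: [0.5929, 0.1472, 0.0676]
orientation: [0.0, 1.0, 0.0, 0.002]
ft_force: [-14.8, -2.0, 34.5]
grip_width: 0.621
finger_force: 66.7
```

Call:
send_rows([
  {"dx": 0, "dy": 0, "dz": -0.004, "twist": 0},
  {"dx": 0, "dy": 0, "dz": -0.004, "twist": 0},
  {"dx": 0, "dy": 0, "dz": -0.004, "twist": 0},
  {"dx": 0, "dy": 0, "dz": -0.004, "twist": 0},
  {"dx": 0, "dy": 0, "dz": -0.004, "twist": 0},
  {"dx": 0, "dy": 0, "dz": -0.004, "twist": 0},
], grip=-1)

```text
time_s: 23.82
ee_pos: [0.5927, 0.1471, 0.0666]
orientation: [0.0, 1.0, -0.0, -0.0]
ft_force: [-0.1, 0.3, -0.7]
grip_width: 1.0
finger_force: 0.0
```

Call:
send_rows([
  {"dx": 0, "dy": 0, "dz": -0.03, "twist": 0},
  {"dx": 0, "dy": 0, "dz": -0.08, "twist": 0},
  {"dx": -0.03, "dy": 0, "dz": -0.13, "twist": 0},
  {"dx": -0.08, "dy": 0, "dz": -0.15, "twist": 0},
  {"dx": -0.1, "dy": 0, "dz": -0.15, "twist": 0},
  {"dx": -0.1, "dy": 0, "dz": -0.15, "twist": 0},
  {"dx": -0.1, "dy": 0, "dz": -0.15, "twist": 0},
])

```text
time_s: 24.7
ee_pos: [0.4934, 0.1471, 0.2165]
orientation: [0.0, 1.0, -0.0, -0.0]
ft_force: [0.4, 0.3, 0.4]
grip_width: 1.003
finger_force: 0.0
```

```bash
python3 - <<'E'
from h import *
s=env.get_state(); print(s['time_s'],s['ee_pos'],s['ft_force'])
im,d,p=snap('wrist','w7.png'); 
v,u=np.mgrid[0:260,0:640]; o,r=rays(p,np.c_[u.ravel(),v.ravel()]); P=o+r*d[:260].ravel()[:,None]
for c in((.575,.2545),(.5925,.1468)):
    k=np.hypot(P[:,0]-c[0],P[:,1]-c[1])<.022; k&=P[:,2]>.12
    A=np.c_[P[k,:2]-c,np.ones(k.sum())]; print(k.sum(),np.linalg.lstsq(A,P[k,2],rcond=None)[0].round(4))
E
```

```text
24.7 [0.49336618 0.14708057 0.21649168] [0.41748414 0.27461188 0.43884129]
3521 [1.000e-04 3.100e-03 1.355e-01]
4640 [-3.657  -0.0986  0.1675]
```

View pics/w7.png

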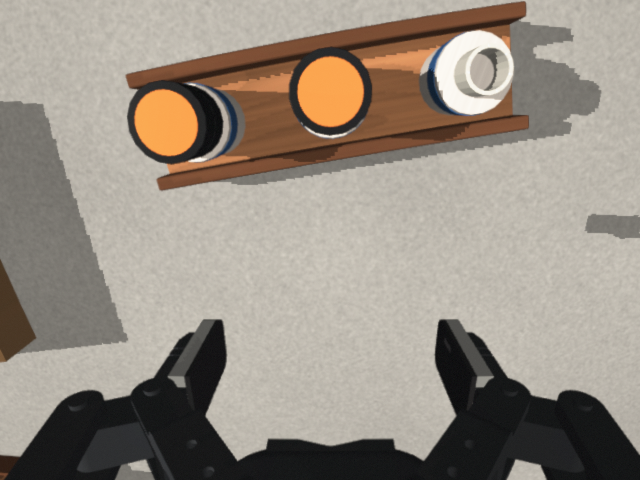

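The picture shows both caps on their canisters, discs at (168,122) and (330,90), with the right canister open at (487,70). The middle fit was spoiled by no-reading pixels, so I'll redo it and hand in if it is good.

```bash
python3 - <<'E'
from h import *
z=np.load('pics/w7.png.npz'); p={k:z[k] for k in z}; d=z['d'][:260].ravel()
v,u=np.mgrid[0:260,0:640]; o,r=rays(p,np.c_[u.ravel(),v.ravel()]); P=o+r*d[:,None]
c=(.5925,.1468); k=(np.hypot(P[:,0]-c[0],P[:,1]-c[1])<.022)&(P[:,2]>.12)&(d>.05)
f=np.linalg.lstsq(np.c_[P[k,:2]-c,np.ones(k.sum())],P[k,2],rcond=None)[0]; print(f.round(4))
if abs(f[2]-.135)<.003 and max(abs(f[:2]))<.05: print('handing in',env.job_done())
E
```

```text
[-0.0005  0.0011  0.1354]
the job is handed in; nothing more can be done
handing in None
```

Both caps are pushed fully home and sit level: the large one on the 41.5 mm neck (left in the top picture), the small one on the 36 mm neck (middle). The 30.5 mm canister stays open, and I handed the job in at about 25 s.

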